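Seat the V-block jig plate on its three-ball base and lock it

ROBOT

A 7-joint arm with a two-finger parallel gripper is mounted at the origin on a cart in front of the work surface, level with it; the furniture and walls round the work are solid. World frame = base frame: x ahead of the robot, y to its left, z up, the work surface at z = 0. Lengths are in m, angles in degrees, forces in N, time in s.
With the tool pointing down it reaches from about 0.425 to 0.825 m from the base axis. Payload 3.6 kg.
Tool frame: the origin (TCP) lies on the centre line of the jaws, within the pads' length; the fingertips stand 11 mm ahead of it and the grasp point (between the pads) lies 8 mm behind it (finger_overhang is the distance from the TCP to the fingertips, in m); z points along the fingers, y is the line along which they close (so a half turn about z gives the same grasp; the last joint's range is limited). The gripper opens to 93 mm and grips with 3 to 60 N. Pads are 15 mm wide; open, the fingers measure 128 mm over their backs; the gripper's body (75 mm by 188 mm) begins 65 mm behind the grasp point.
Start: joints at [71.935, 35.231, -0.722, 81.555, 0.464, 63.22, -2.315], TCP at [0.185, -0.623, 0.23] pointing down, gripper open.
Joint ranges: [-178.69, 178.69], [-17.37, 117.87], [-77.05, 75.6], [15.02, 138.74], [-78.02, 258.01], [0.78, 113.62], [-162.83, 162.83]. Speed limits (degrees/s): [159.86, 159.86, 180, 180, 180, 180, 180].

INTERFACE

Orientations are given as a 3x3 rotation matrix whose columns are the frame's x, y, z axes.
In Python, from plant import goto, line_to, set_joints, gripper_to, wait, inverse_kinematics, get_obs, camera, Unreachable, job_done, look_for, landmark_of, finger_overhang gives the robot as it stands. The module is installed in compiled form; this text tells all that it offers. Calls block until the motion is done:
- goto(position, orientation): joint-space move of the TCP to a pose.
- line_to(position, ori=None, rate=0.15, contact_N=None): straight line of the TCP; ori=None keeps the orientation; rate is the mean speed in m/s. With contact_N (N) it stops when the force on the tool has changed by that much, and returns True; else False.
- set_joints(angles): joint-space move.
- gripper_to(opening, grip_force=None): finger opening in m; grip_force is the grip in N (None keeps the last); returns when the fingers have stopped.
- wait(seconds).
- inverse_kinematics(position, orientation): joint angles nearest the present ones, or None.
- get_obs(): the state.
- camera(name): name is "side" or "top"; returns a dict with "color" (420x560x3 uint8, red, green, blue), "range_z" (420x560 float32, m along the optical axis (not along the pixel's ray), 0 where there is no reading), "camera_matrix" (3x3 intrinsics, pixels), "view" (4x4, takes a point from world to camera coordinates). Camera axes: x right, y down, z forward; pixel columns grow to the right and rows downward; lengths in m; the calibration is good to about 2 mm. A picture is of the moment at which its call begins.
A pose or a line that the arm cannot do raises Unreachable and nothing moves.
- job_done(): hands the job in; it is judged then, once.
Trained networks look in the newest picture that a camera, given by its name, has taken for a name from the list of things; names that differ only in an ending like _2 or _b are one class to them, and where a whole thing is asked for, a point or a joint stands for the part that bears it (a point fixed in the world has none). Each returns a list of dicts, best first, with "p" (0 to 1); they miss things now and then, are a little off and sometimes report something else, mostly with a low value. They report only what shows in the picture. A call takes as long as a camera call.
- look_for(camera, name): "position" ([x, y, z] in m, in world coordinates, good to about 4 mm: the middle of the surface that is visible of it).
- landmark_of(camera, name): "position" ([x, y, z] in m, in world coordinates, good to about 4 mm: a listed point, or the origin of a listed thing).
The state is a dict: "t": time; "joints": joint angles; "joint_velocities": joint speeds; "joint_efforts": joint torques, N m; "eef_pos": TCP position; "eef_rot": TCP orientation; "ft_force": force on the tool from outside, world axes, zero at the start; "torque": the same for the moment, N m; "opening": finger opening in m; "gripper_force": force on a finger pad.
Only numpy, scipy, OpenCV 4.12 (cv2) and the standard library are available. Lean on these libraries where they do the work, as an engineer would, in place of code of your own. Each camera call takes 0.05 s, during which the arm holds its last target. There are 200 camera calls.

TASK

Fit the jig plate with the V-block to the grey three-ball base: draw it out of the rack by its upright fin, set it down flat on the bench in front and let go, then take it by the V-block and lift it level. Seat it on the balls with its fin to the left and press it down, without dropping it, until both sprung roller catches snap over and pull it fully home; then turn the lock knob clockwise as far as it goes, not touching the round adjusters on either side of it. Leave the other jig plate and the things on the bench where they are.

Things in the scene. Friction and masses are not known exactly. Their poses are not given: they have to be found in the camera images.
- jig_plate: V-block plate, 0.6 kg: aluminium slab 126 (x) x 84 (y) mm, 6 to 20 mm above the origin, on three pairs of dowel pins as feet; dark steel V-block and upright fin on top. Origin: middle, at the feet's underside; z up, +x away from the fin. It starts standing on the bench in one of the rack's two bays, the fin end out in front, the V-block under the roof
- jig_fin (a point): in the pull fin, an upright plate 26 mm long (plate's x = -66 to -40 mm), 10 mm thick (y), top 75 mm above the plate's origin. This point is on its middle, at x = -53 mm, 56 mm above the plate's origin; axes as the plate's
- jig_block (a point): in the V-block, 56 mm long (x), 46 mm across its flat flanks (y), from 20 to 56 mm above the plate's origin, V along x. This point is on its middle, at x = 6 mm, 42 mm above the plate's origin; axes as the plate's
- jig_groove (a point): the single groove under the end away from the fin, at plate x = 48, y = 0 mm, 4 mm up: two 8 mm pins, 18.4 mm between centres, pointing at the plate's middle; a ball lies between the pins. Two more grooves under the fin end, at x = -45, y = +27 and -27 mm
- jig_strike (a point): edge of the bevelled strike, 28 mm wide, in the middle of the end away from the fin (plate x = 70 mm, 13 mm up, bevelled 45 degrees above and below). An equal one at the fin end, at x = -70 mm
- bush_plate: the other jig plate: same slab, pins, strikes and fin, but a round drill-bush boss (54 mm across, top 53 mm above the origin) in place of the V-block; it stands in the other bay and stays there. Origin and axes as for the V-block plate
- rack: fixed plywood rack, 130 (x) x 219 (y) x 79 mm, no floor: two bays 96 mm wide, centred at y = -52.5 and +52.5 mm, open to -x; back wall; 9 mm walls, front edges at x = -65 mm; roof 70 to 79 mm up, front edge at x = -55 mm. Origin: its middle, at bench height; +x to the back wall
- jig_base: grey fixed base, 108 (x) x 200 (y) mm, 16 mm high, with three 18 mm steel balls, centres 30 mm up: two at the left end, (27, 45) and (-27, 45) mm, one at the right end, (0, -48) mm; a roller catch at either end; a panel of three knobs in front. Origin: middle between the catches at bench height; +x away from the panel, +y left, z up
- nest (a point): where the V-block plate's origin is when the plate is home: 35.2 mm above the base's origin, on its z axis. Then the plate's +x points along the base's -y (fin to the left), its +y along the base's +x, and each ball lies in a groove. Axes as the base's
- roller_rest (a point): axis of the left catch's roller (12 mm thick, 30 mm long along x) when no plate is there: y = 68.5 mm, 56 mm up; the right one is its mirror image. A plate pressed down straight meets the rollers 18 mm above home; its weight rests on them; it takes about 8 N more (up to 20 N askew); from 8 mm above home the springs pull it down. Catch tops 65 mm up
- panel (a point): top of the panel at the lock knob's axis, 30 mm above the bench; the panel spans base x = -122 to -68, y = -98 to 98 mm, and has three knobs in a row at x = -95 mm: adjuster, lock knob, adjuster, at y = 60, 0, -60 mm. Axes as the base's
- catch_left (a joint): angle of the left (+y) sprung roller catch, rad: 0 at its stop (no plate), about 0.2 when pushed out furthest by a strike, about 0.1 (0.02 to 0.14) when snapped over the strike of a plate that is home
- catch_right (a joint): the same for the right (-y) catch
- lock_knob (a joint): lock knob, the middle one: 0 unlocked (bar grip along the base's x), pi/2 locked (bar along the row, at its stop); grows clockwise seen from above; stays where left, friction about 0.05 N m. It slides a steel bar under each catch, which keeps the catch from opening; so lock only after seating
- lock_knob_grip (a point): on the lock knob's axis, 60 mm above the bench, at the height to grip; its bar is 44 mm long, 12 mm thick and reaches from 41 to 70 mm above the bench. Turns with the knob: x lies along the bar
- adjuster_left_rim (a point): mark on the rim of the left adjuster, a round ribbed knob 30 mm across, top 59 mm above the bench, axis at base x = -95, y = +60 mm: 45 mm are free between its side and the lock knob's axis. It turns easily
- adjuster_right_rim (a point): mark on the rim of the right adjuster, a round ribbed knob 30 mm across, top 59 mm above the bench, axis at base x = -95, y = -60 mm: 45 mm are free between its side and the lock knob's axis. It turns easily
- oil_tin: blue oil tin, 56 x 90 x 151 mm, a bystander on the bench; origin at the centre of its underside
- torch: black pocket torch, 36 x 148 x 36 mm, a bystander on the bench; origin at the centre of its underside
- wood_block: offcut of wood, 70 x 140 x 35 mm, a bystander on the bench; origin at the centre of its underside
- battery_pack: black drill battery, 55 x 86 x 68 mm, a bystander on the bench; origin at the centre of its underside
- c_clamp: blue screw clamp lying flat, 118 x 110 x 20 mm, a bystander on the bench; origin at the centre of its underside
- tape_measure: yellow tape measure, 68 x 92 x 34 mm, a bystander on the bench; origin at the centre of its underside
- ball_hammer: ball-pein hammer with a wooden shaft, 83 x 289 x 28 mm, a bystander on the bench; origin at the centre of its underside

How it is judged:
By the outcome, as a careful person would: the job done as asked, in the order asked, and still so for the second after the job is handed in, with the robot touching nothing.
It also fails if it takes over 53 s, if anything falls off the work surface, if the arm or the gripper's body presses on something with over 40 N, if the wrist force passes 120 N, or if a joint passes its speed limit or range.

## Working session

There is one attempt and no reset: what is moved stays moved. The work goes in short steps, each a Python script; the robot and the scene stay as the last script left them, time stands still between calls to the robot, and variables do not carry over. Pictures are saved under pics/ and viewed, at most 10 in all, crops included, and the job is handed in when it is done.

```bash
mkdir -p pics
python3 - <<'E'
from plant import *
import cv2,numpy as np
o=get_obs();print(o['t'],o['eef_pos'],o['eef_rot'],o['ft_force'],finger_overhang)
for n in ("top","side"):
    c=camera(n);cv2.imwrite(f"pics/{n}0.png",c['color'][:,:,::-1]);np.savez(f"{n}0.npz",**c)
    print(n,c['camera_matrix'].tolist(),c['view'].round(4).tolist())
    for t in ["jig_plate","jig_fin","jig_block","bush_plate","rack","jig_base","nest","panel","lock_knob_grip","roller_rest","adjuster_left_rim","adjuster_right_rim"]:
        print(t,[(np.round(d['position'],4).tolist(),round(d['p'],2)) for d in landmark_of(n,t)[:3]])
print(get_obs()['t'])
E
```

```text
0.0 [ 0.18492072 -0.62234695  0.22849758] [[ 9.58546936e-01  2.84933676e-01 -7.55960573e-04]
 [ 2.84934677e-01 -9.58543847e-01  2.43378376e-03]
 [-3.11544022e-05 -2.54829535e-03 -9.99996753e-01]] [0.22663857 0.22506067 0.08915712] 0.011
top [[485.845637409418, 0.0, 270.3668917538927], [0.0, 485.845637409418, 200.44127937778478], [0.0, 0.0, 1.0]] [[-0.0038, -1.0, 0.0054, 0.003], [-0.9842, 0.0028, -0.1772, 0.5358], [0.1772, -0.006, -0.9842, 1.4143], [0.0, 0.0, 0.0, 1.0]]
jig_plate [([0.5841, 0.1766, -0.0018], 0.71)]
jig_fin [([0.5355, 0.1832, 0.0553], 0.79)]
jig_block [([0.5906, 0.183, 0.0427], 0.61)]
bush_plate [([0.5901, 0.2846, 0.0012], 0.62), ([0.5254, -0.0261, 0.0343], 0.23)]
rack [([0.6234, 0.2323, 0.0007], 0.93)]
jig_base []
nest [([0.5305, -0.0254, 0.034], 0.9), ([0.5909, 0.286, 0.0005], 0.74)]
panel [([0.4308, -0.0222, 0.0289], 0.67)]
lock_knob_grip [([0.4289, -0.0219, 0.0573], 0.44)]
roller_rest [([0.5316, 0.0457, 0.0556], 0.65), ([0.401, -0.335, 0.0011], 0.43)]
adjuster_left_rim [([0.3959, 0.4778, -0.0028], 0.55), ([0.4306, 0.0625, 0.0604], 0.43)]
adjuster_right_rim [([0.415
[... 198 characters left out ...]
.8247, 0.2111], [0.3657, -0.7392, -0.5656, 1.3523], [0.0, 0.0, 0.0, 1.0]]
jig_plate []
jig_fin [([0.532, 0.1842, 0.0532], 0.82)]
jig_block [([0.5914, 0.1827, 0.0411], 0.67)]
bush_plate [([0.5865, 0.2893, -0.0021], 0.9)]
rack [([0.6207, 0.2316, -0.0037], 0.56)]
jig_base [([0.5238, -0.0266, -0.0007], 0.93)]
nest [([0.5295, -0.0251, 0.0401], 0.76), ([0.5294, -0.0268, -0.0001], 0.34)]
panel [([0.4317, -0.0158, 0.0319], 0.79)]
lock_knob_grip [([0.4313, -0.018, 0.0611], 0.49), ([0.4326, -0.0155, 0.0328], 0.2)]
roller_rest [([0.5346, 0.0417, 0.0559], 0.78)]
adjuster_left_rim [([0.4309, 0.0559, 0.061], 0.38)]
adjuster_right_rim [([0.4114, -0.075, 0.0668], 0.5), ([0.6213, 0.2338, -0.0003], 0.41)]
1.3
```

View pics/top0.png

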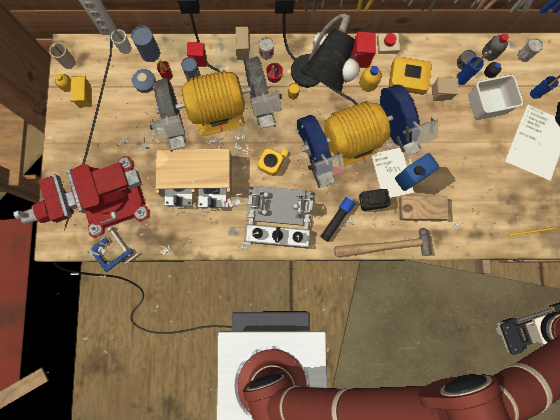

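View pics/side0.png

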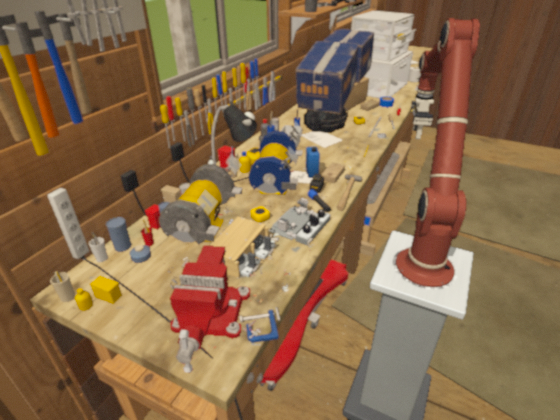

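The top view shows the rack roof at about (155–230, 150–190) px with two fins in front of it near (178, 198) and (210, 198). The base is at (280, 205) and its panel at (278, 236). Next I'll measure with the depth cloud and zoom in.

```bash
cat > h.py <<'E'
import numpy as np,cv2
def cloud(c):
    z=c['range_z'];v,u=np.mgrid[:z.shape[0],:z.shape[1]];K=c['camera_matrix']
    P=np.stack([(u-K[0,2])/K[0,0]*z,(v-K[1,2])/K[1,1]*z,z],-1)
    V=c['view'];W=(P-V[:3,3])@V[:3,:3]
    W[z==0]=np.nan
    return W
def rect(W,x0,x1,y0,y1,z0,z1):
    m=(W[...,0]>x0)&(W[...,0]<x1)&(W[...,1]>y0)&(W[...,1]<y1)&(W[...,2]>z0)&(W[...,2]<z1)
    p=W[m]
    if len(p)<4: return len(p)
    r=cv2.minAreaRect((p[:,:2]*1000).astype(np.float32))
    return len(p),np.round(p.mean(0),4).tolist(),np.round(p.min(0),4).tolist(),np.round(p.max(0),4).tolist(),np.round(np.hstack([r[0],r[1],r[2]]),1).tolist()
E
python3 - <<'E'
from h import *
for n in ("top","side"):
    c=np.load(n+"0.npz");W=cloud(c)
    print(n)
    print("bench",rect(W,.42,.48,.1,.33,-.02,.02)[1])
    print("roof",rect(W,.5,.75,.08,.38,.072,.088))
    print("finR",rect(W,.48,.562,.13,.225,.064,.085))
    print("finL",rect(W,.48,.562,.235,.34,.064,.085))
    print("panel",rect(W,.36,.47,-.15,.1,.024,.036))
    print("lock",rect(W,.38,.48,-.055,.015,.05,.085))
    print("adjL",rect(W,.38,.48,.015,.09,.048,.085))
    print("adjR",rect(W,.38,.48,-.13,-.055,.048,.085))
    print("catches",rect(W,.47,.62,-.15,.1,.05,.08))
    print("tapeside obstacles z>.08 near",rect(W,.35,.6,-.2,.4,.083,.4))
    col=c['color'][:,:,::-1]
    r=(slice(140,255),slice(140,325)) if n=="top" else (slice(185,285),slice(200,350))
    cv2.imwrite(f"pics/{n}c.png",cv2.resize(col[r],None,fx=4,fy=4,interpolation=cv2.INTER_CUBIC))
E
```

```text
top
bench [0.4497, 0.2145, 0.0009]
roof (2951, [0.6254, 0.2322, 0.0798], [0.5181, 0.1234, 0.0722], [0.7481, 0.3432, 0.0879], [631.0, 232.5, 228.8, 219.3, 1.7])
finR (35, [0.53, 0.1807, 0.0755], [0.5181, 0.1756, 0.0649], [0.5418, 0.186, 0.0826], [529.9, 180.8, 10.3, 23.6, 89.1])
finL (41, [0.5402, 0.2936, 0.0741], [0.524, 0.2789, 0.0644], [0.5618, 0.3395, 0.0803], [550.0, 305.2, 69.0, 23.4, 58.6])
panel (824, [0.431, -0.0165, 0.0308], [0.3973, -0.1182, 0.024], [0.4673, 0.0839, 0.0359], [429.1, -17.2, 198.5, 61.9, 84.9])
lock (61, [0.4312, -0.0186, 0.0703], [0.4115, -0.0239, 0.0619], [0.4525, -0.0118, 0.0766], [432.1, -18.0, 11.7, 41.1, 88.5])
adjL (87, [0.4372, 0.0402, 0.0591], [0.4225, 0.0263, 0.0491], [0.4512, 0.0558, 0.0671], [438.0, 40.2, 29.1, 28.3, 72.2])
adjR (85, [0.4264, -0.0783, 0.0595], [0.4124, -0.0922, 0.0494], [0.4422, -0.065, 0.0656], [427.2, -78.2, 29.6, 27.1, 3.0])
catches (207, [0.5271, -0.0284, 0.0627], [0.5009, -0.1226, 0.0503], [0.5533, 0.0677, 0.0746], [527.3, -27.8, 190.2, 40.9, 85.1])
tapeside obstacles z>.08 near (777, [0.5837, -0.0082, 0.171], [0.555, -0.1966
[... 535 characters left out ...]
.4688, 0.0878, 0.0359], [434.5, -13.1, 199.8, 60.9, 87.3])
lock (65, [0.4347, -0.0137, 0.0635], [0.4129, -0.0276, 0.0504], [0.4577, -0.0046, 0.076], [434.0, -19.1, 21.8, 45.1, 74.2])
adjL (48, [0.4385, 0.0466, 0.0573], [0.4256, 0.0294, 0.0491], [0.4543, 0.0595, 0.0631], [438.2, 44.5, 31.5, 27.2, 65.6])
adjR (42, [0.4265, -0.072, 0.058], [0.4116, -0.0898, 0.0484], [0.4432, -0.0621, 0.0635], [427.6, -74.8, 28.3, 27.7, 21.3])
catches (127, [0.5287, -0.0269, 0.0608], [0.5027, -0.1329, 0.05], [0.6157, 0.0709, 0.0739], [565.3, -30.4, 197.2, 114.4, 85.8])
tapeside obstacles z>.08 near (233, [0.5851, -0.0644, 0.1551], [0.5595, -0.193, 0.083], [0.5999, 0.3999, 0.26], [580.1, 103.5, 34.1, 593.1, 0.7])
```

View pics/topc.png

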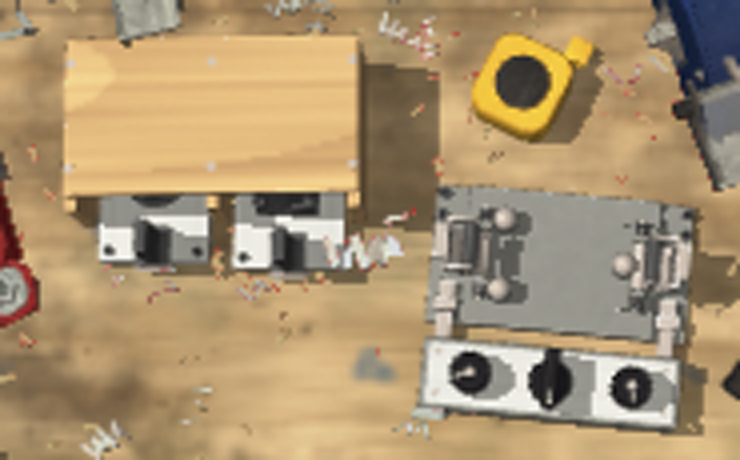

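View pics/sidec.png

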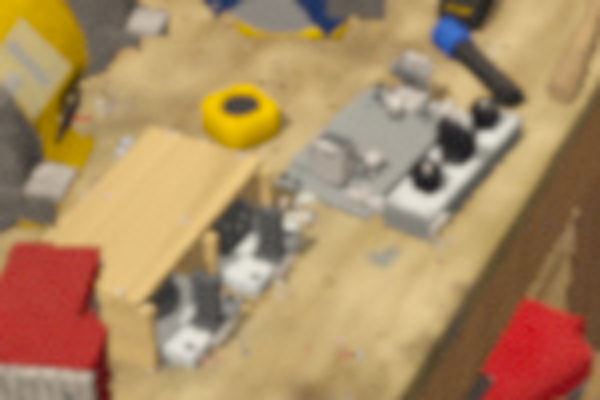

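The top crop shows the rectangular black V-block in the right bay (crop (285, 203)) and the round boss in the left bay. The base is yawed by about −5°, with its knobs at crop (470, 372), (550, 382) and (632, 387). I'll check the IK, the obstacles and the rack yaw.

```bash
cat >> h.py <<'E'
def R(a):
    c,s=np.cos(np.radians(a)),np.sin(np.radians(a));return np.array([[c,s,0],[s,-c,0],[0,0,-1.]])
E
python3 - <<'E'
from h import *
from plant import *
c=np.load("top0.npz");W=cloud(c)
for b in ([.43,.66,-.11,.05,.1,.4],[.36,.55,-.1,.3,.083,.4],[.36,.6,.05,.12,.05,.4],[.55,.62,-.12,.07,.083,.4]): print(b,rect(W,*b))
# roof edges by row/col percentiles
m=(abs(W[...,2]-.0795)<.008)&(W[...,0]>.563)&(W[...,0]<.69)&(W[...,1]>.1)&(W[...,1]<.36)
print("roof",rect(W[m][None],0,1,0,1,0,1))
m=(abs(W[...,2]-.01)<.02)&(W[...,0]>.3)&(W[...,0]<.5)&(W[...,1]>.12)&(W[...,1]<.26);print("bench xmin",W[m][:,0].min())
# slab top of V plate in front
print("slab",rect(W,.5,.565,.13,.235,.012,.028)); print("slabL",rect(W,.5,.565,.24,.34,.012,.028))
# balls
print("balls"); 
for b in ((.555,.015),(.50,.02),(.523,-.073)): print(rect(W,b[0]-.02,b[0]+.02,b[1]-.014,b[1]+.014,.027,.047))
j0=get_obs()['joints']
P={'fin':(.532,.1825,.15),'finlow':(.532,.1825,.048),'out':(.427,.1825,.048),'blk':(.491,.1825,.036),'blkup':(.491,.1825,.17),'seat':(.527,-.033,.17),'seatlow':(.527,-.033,.069),'knob':(.432,-.018,.052)}
for n,p in P.items():
    for a in (0,-5.2,-95.2,-98,180,174.8,84.8):
        q=inverse_kinematics(p,R(a)); print(n,a,None if q is None else np.round(q).astype(int).tolist())
E
```

```text
[0.43, 0.66, -0.11, 0.05, 0.1, 0.4] (22, [0.6005, -0.1057, 0.2126], [0.592, -0.1099, 0.193], [0.612, -0.0999, 0.2318], [602.1, -104.7, 9.2, 20.6, 83.4])
[0.36, 0.55, -0.1, 0.3, 0.083, 0.4] 0
[0.36, 0.6, 0.05, 0.12, 0.05, 0.4] (58, [0.5176, 0.0579, 0.0629], [0.4281, 0.05, 0.0506], [0.5533, 0.0677, 0.0732], [490.7, 58.8, 125.1, 17.7, 0.1])
[0.55, 0.62, -0.12, 0.07, 0.083, 0.4] (67, [0.5959, -0.1124, 0.2212], [0.579, -0.12, 0.193], [0.6134, -0.0999, 0.2625], [595.4, -110.0, 34.4, 19.2, 5.1])
roof (2883, [0.6271, 0.2324, 0.0798], [0.5633, 0.1234, 0.0716], [0.6896, 0.3432, 0.0875], [626.5, 233.3, 126.4, 219.5, 0.3])
bench xmin 0.3607257028636138
slab (355, [0.5415, 0.1812, 0.0211], [0.5023, 0.1304, 0.012], [0.565, 0.2329, 0.028], [543.3, 179.4, 63.7, 95.2, 15.0])
slabL (312, [0.5439, 0.2833, 0.0207], [0.5005, 0.2411, 0.0123], [0.565, 0.338, 0.0279], [532.7, 289.6, 96.9, 64.4, 89.8])
balls
(29, [0.5558, 0.0168, 0.0366], [0.5372, 0.0082, 0.0303], [0.565, 0.0265, 0.0456], [551.1, 17.4, 18.3, 27.9, 89.9])
(37, [0.5044, 0.0221, 0.0356], [0.4915, 0.0114, 0.0281], [0.5189, 0.0327, 0.0466], [506.
[... 1771 characters left out ...]
45, 105, 30, 53, 61]
seat 174.8 [29, 35, -44, 105, 30, 52, 57]
seat 84.8 [17, 30, -24, 106, 16, 48, -20]
seatlow 0 [0, 37, 1, 111, -2, 32, -87]
seatlow -5.2 [0, 37, 3, 111, -3, 32, -91]
seatlow -95.2 [-15, 39, 24, 112, -28, 35, -157]
seatlow -98 [-15, 40, 25, 112, -28, 35, -159]
seatlow 180 [26, 43, -40, 110, 41, 42, 52]
seatlow 174.8 [26, 43, -39, 110, 40, 41, 48]
seatlow 84.8 [13, 38, -18, 111, 20, 34, -24]
knob 0 [-2, 34, 2, 127, -3, 19, -88]
knob -5.2 [-2, 34, 3, 127, -4, 19, -91]
knob -95.2 [-14, 36, 20, 127, -32, 22, -153]
knob -98 [-15, 36, 21, 127, -33, 22, -154]
knob 180 [18, 36, -26, 126, 38, 25, 50]
knob 174.8 [17, 36, -26, 126, 37, 25, 46]
knob 84.8 [7, 35, -11, 126, 18, 21, -24]
```

Run:
```python
from h import *
from plant import *
def s(n):
    o=get_obs();print(n,round(o['t'],2),o['eef_pos'].round(4),o['ft_force'].round(1),round(o['opening'],4),round(o['gripper_force'],1))
gripper_to(.05)
goto((.38,-.32,.30),R(180)); s('w1')
goto((.46,.12,.25),R(180)); s('w2')
goto((.532,.1825,.14),R(180)); s('w3')
print(line_to((.532,.1825,.048),R(180),rate=.1,contact_N=8)); s('down')
gripper_to(.0,30); s('grip')
c=camera("top");print([(np.round(d['position'],4).tolist(),round(d['p'],2)) for d in landmark_of("top","jig_fin")])
```

```text
w1 3.84 [ 0.3796 -0.3208  0.2998] [-0.6  0.1 -1.4] 0.0499 0.0
w2 5.49 [0.4605 0.1187 0.2498] [-0.1  1.2 -0.7] 0.05 0.0
w3 6.12 [0.5319 0.182  0.1404] [ 0.4 -0.1  0.2] 0.0501 0.0
False
down 7.19 [0.5324 0.1829 0.0486] [ 0.4 -0.2 -0.4] 0.0503 0.0
grip 7.91 [0.532  0.1821 0.048 ] [ 0.8 -0.8  1.1] 0.0099 30.0
[]
```

The jaws stopped at 9.9 mm, which is the fin's thickness. Drawing it out now.

Run:
```python
from h import *
from plant import *
def s(n):
    o=get_obs();print(n,round(o['t'],2),o['eef_pos'].round(4),o['ft_force'].round(1),round(o['opening'],4),round(o['gripper_force'],1))
print(line_to((.424,.1825,.048),R(180),rate=.06,contact_N=20)); s('out')
gripper_to(.04); s('open')
line_to((.424,.1825,.13),R(180),rate=.15)
goto((.41,.09,.2),R(180)); s('clear')
Ws=[]
for n in ("top","side"):
    c=camera(n); W=cloud(c)
    for t in ("jig_plate","jig_fin","jig_block"): print(n,t,[(np.round(d['position'],4).tolist(),round(d['p'],2)) for d in landmark_of(n,t)[:2]])
    np.savez(n+"1.npz",**c)
    print("fin",rect(W,.39,.45,.14,.23,.064,.085)); print("blk",rect(W,.455,.54,.14,.225,.035,.062)); print("slab",rect(W,.38,.56,.11,.25,.011,.03))
    if n=="top": cv2.imwrite("pics/t1.png",cv2.resize(c['color'][140:255,140:325,::-1],None,fx=4,fy=4,interpolation=cv2.INTER_CUBIC))
```

```text
False
out 9.96 [0.424  0.1825 0.048 ] [ 1.8  0.5 -1.2] 0.01 30.0
open 10.66 [0.424  0.1825 0.048 ] [0.6 1.  0.4] 0.0402 0.0
clear 11.9 [0.4099 0.0901 0.1993] [-0.2  0.4 -0.3] 0.0401 0.0
top jig_plate [([0.4742, 0.1778, 0.0023], 0.51)]
top jig_fin []
top jig_block [([0.4808, 0.1853, 0.0458], 0.62)]
fin 1
blk (76, [0.499, 0.1911, 0.0486], [0.4835, 0.1705, 0.0362], [0.5105, 0.2025, 0.0612], [497.0, 186.5, 27.0, 32.1, 0.2])
slab (272, [0.5247, 0.2046, 0.0204], [0.3905, 0.1579, 0.011], [0.5592, 0.25, 0.0291], [473.4, 211.2, 92.6, 166.8, 83.8])
side jig_plate [([0.4761, 0.1769, 0.0007], 0.71)]
side jig_fin [([0.4271, 0.1849, 0.0558], 0.84)]
side jig_block [([0.4844, 0.1843, 0.0386], 0.77), ([0.4341, -0.0192, 0.0334], 0.74)]
fin (33, [0.4253, 0.185, 0.0719], [0.4131, 0.1776, 0.0643], [0.4375, 0.1892, 0.079], [425.4, 183.3, 24.5, 11.2, 1.3])
blk (216, [0.4826, 0.1854, 0.0485], [0.4555, 0.1584, 0.035], [0.5134, 0.2098, 0.0617], [484.3, 184.0, 51.4, 57.9, 89.6])
slab (427, [0.4765, 0.1992, 0.0212], [0.4094, 0.1118, 0.0111], [0.5575, 0.2497, 0.0299], [483.6, 180.8, 137.4, 148.5, 89.7])
```

View pics/t1.png

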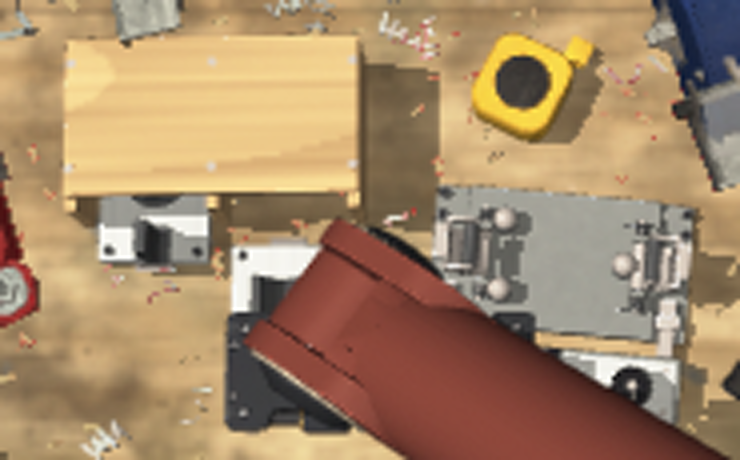

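The plate is out flat on the bench, clear of the rack, with its block at about (0.484, 0.1825). The bush plate is unmoved. Now I'll grip the V-block, lift, turn and hover.

```bash
cat >> h.py <<'E'
def s(n):
    from plant import get_obs
    o=get_obs();print(n,round(o['t'],2),o['eef_pos'].round(4),o['ft_force'].round(1),round(o['opening'],4),round(o['gripper_force'],1))
E
python3 - <<'E'
from h import *
from plant import *
gripper_to(.08)
goto((.484,.1825,.13),R(180)); s('above')
print(line_to((.484,.1825,.036),R(180),rate=.1,contact_N=8)); s('down')
gripper_to(.0,55); s('grip')
line_to((.484,.1825,.165),R(180),rate=.1); s('up')
goto((.50,.08,.165),R(130)); goto((.527,-.0328,.165),R(84.8)); s('hover')
for n in ("top","side"):
    c=camera(n); W=cloud(c); np.savez(n+"2.npz",**c)
    for t in ("jig_plate","jig_fin","jig_block","jig_groove"): print(n,t,[(np.round(d['position'],4).tolist(),round(d['p'],2)) for d in landmark_of(n,t)[:2]])
    print("fin",rect(W,.49,.56,0,.06,.19,.215)); print("slab",rect(W,.45,.6,-.15,.08,.14,.157))
    r=(slice(140,255),slice(220,380)) if n=="top" else (slice(165,265),slice(240,380))
    cv2.imwrite(f"pics/{n}2.png",cv2.resize(c['color'][r][:,:,::-1],None,fx=4,fy=4,interpolation=cv2.INTER_CUBIC))
E
```

```text
above 13.72 [0.4832 0.1821 0.1299] [-0.1  0.4 -0.2] 0.0803 0.0
False
down 14.82 [0.4843 0.1828 0.0365] [-0.8 -0.7  0.2] 0.0802 0.0
grip 15.46 [0.4841 0.1824 0.0361] [-0.3 -0.5  1.2] 0.0456 55.0
up 16.9 [0.4836 0.1822 0.1643] [ 0.1 -0.2 -6.3] 0.0455 55.0
hover 18.01 [ 0.527  -0.0317  0.1647] [ 0.2  0.2 -5.3] 0.0457 55.0
top jig_plate [([0.5274, -0.0314, 0.1298], 0.78)]
top jig_fin [([0.5351, 0.0278, 0.1837], 0.93)]
top jig_block [([0.5267, -0.0309, 0.1758], 0.6)]
top jig_groove [([0.4807, -0.2005, -0.0021], 0.23)]
fin (41, [0.5316, 0.0266, 0.2032], [0.526, 0.0165, 0.1951], [0.537, 0.0382, 0.2139], [531.6, 27.3, 21.7, 11.0, 89.3])
slab (324, [0.5243, 0.0177, 0.1496], [0.4835, -0.0473, 0.1401], [0.5744, 0.0449, 0.157], [514.5, 12.8, 119.6, 67.2, 35.3])
side jig_plate [([0.5259, -0.0254, 0.1257], 0.91), ([0.53, -0.03, 0.1703], 0.49)]
side jig_fin [([0.5322, 0.0315, 0.1796], 0.59), ([0.5295, -0.0289, 0.1695], 0.48)]
side jig_block [([0.5301, -0.0282, 0.1685], 0.96)]
side jig_groove [([0.5255, -0.0728, 0.1308], 0.73)]
fin (26, [0.5328, 0.0344, 0.2], [0.5269, 0.0224, 0.1904], [0.5411, 0.0458, 0.2081], [533.3, 33.3, 14.8, 21.7, 25.6])
slab (261, [0.5176, 0.0049, 0.1496], [0.4829, -0.085, 0.1402], [0.5742, 0.0509, 0.1562], [528.8, -18.3, 136.8, 86.8, 85.5])
```

View pics/side2.png

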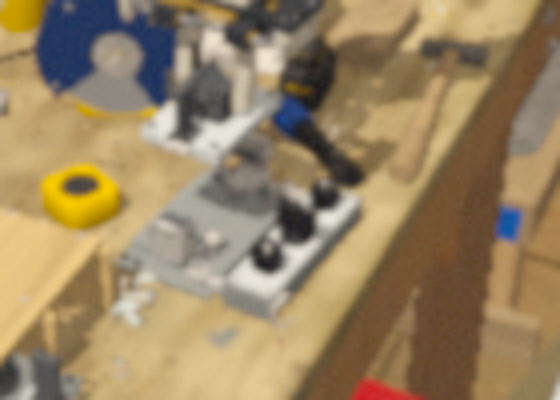

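The side crop shows the plate held level above the base with its fin to the left. I'll refine the base pose by fitting the three balls in the first clouds.

Run:
```python
from h import *
from scipy.optimize import least_squares
B=np.array([[27,45],[-27,45],[0,-48]])/1000; C=np.array([[-95,60],[-95,-60]])/1000
def T(p,q):
    c,s=np.cos(p[2]),np.sin(p[2]);return q@np.array([[c,s],[-s,c]])+p[:2]
Ws={n:cloud(np.load(n+"0.npz")).reshape(-1,3) for n in("top","side")}
for n,W in Ws.items():
    p=np.array([.5273,-.0268,np.radians(-5.2)])
    for it in range(6):
        S=[]
        for b in T(p,B):
            d=W-np.r_[b,.030]; m=(np.linalg.norm(d,axis=1)<.0135)&(W[:,2]>.024);S.append((W[m],))
        def f(x):
            r=[]
            for (q,),b in zip(S,T(x,B)): r.append(np.linalg.norm(q-np.r_[b,.030+x[3]],axis=1)-.009)
            return np.concatenate(r)/.002
        o=least_squares(f,np.r_[p,0],loss="soft_l1");p=o.x[:3]
    print(n,"balls",np.round(o.x*[1e3,1e3,57.3,1e3],2),[len(a[0]) for a in S])
    # silhouettes of adjusters+lock top: centroid of top faces
    ce=[]
    for a in T(p,C):
        m=(np.hypot(*(W[:,:2]-a).T)<.02)&(W[:,2]>.05)
        q=W[m]
        g=least_squares(lambda x:np.maximum(np.hypot(*(q[:,:2]-x).T)-.0145,0)*1e3,a).x;ce.append(g)
    ce=np.array(ce);d=ce[0]-ce[1];y=np.arctan2(-d[0],d[1])
    print("  adj",ce.round(4).tolist(),"yaw",np.degrees(y),"origin",(ce.mean(0)+.095*np.array([np.cos(y),np.sin(y)])).round(4))
    for nn,z0,z1 in(("2",.19,.216),):
        W2=cloud(np.load(n+nn+".npz")).reshape(-1,3);m=(W2[:,2]>z0)&(W2[:,2]<z1)&(abs(W2[:,0]-.532)<.03)&(W2[:,1]>0)&(W2[:,1]<.06);print("  fin mean",W2[m].mean(0).round(4),np.median(W2[m],0).round(4))
```

```text
top balls [527.24 -28.22  -4.33   1.36] [28, 29, 38]
  adj [[0.4378, 0.0406], [0.427, -0.0783]] yaw -5.197243629285823 origin [ 0.527  -0.0275]
  fin mean [0.5316 0.0266 0.2032] [0.5311 0.0272 0.2031]
side balls [527.7  -25.58  -5.7    1.24] [0, 18, 17]
  adj [[0.4393, 0.0438], [0.4269, -0.0751]] yaw -5.943785605364342 origin [ 0.5276 -0.0255]
  fin mean [0.5328 0.0344 0.2   ] [0.5322 0.0349 0.2012]
```

Run:
```python
from h import *
from plant import *
x,y=.5268,-.0333
line_to((x,y,.11),R(84.8),rate=.1); s('a')
for z in (.095,.090,.087,.084,.081,.079,.077,.075,.073):
    h=line_to((x,y,z),R(84.8),rate=.03,contact_N=25); s((z,h)); print('   tq',get_obs()['torque'].round(2))
    if h: break
```

```text
a 19.21 [ 0.5274 -0.0331  0.1104] [ 0.3 -0.2 -5.2] 0.0455 55.0
(0.095, False) 19.86 [ 0.5269 -0.0332  0.0949] [ 0.1  0.1 -4.8] 0.0457 55.0
   tq [-0.03 -0.07 -0.02]
(0.09, False) 20.18 [ 0.5266 -0.0334  0.0898] [-0.3 -0.6 -5.4] 0.0457 55.0
   tq [-0.05 -0.03 -0.01]
(0.087, False) 20.43 [ 0.5268 -0.0332  0.0874] [-1.4 -0.8  1.2] 0.0458 55.0
   tq [-0.19  0.27  0.1 ]
(0.084, False) 20.68 [ 0.5269 -0.0331  0.0843] [-2.2 -0.9  3.6] 0.0456 55.0
   tq [-0.12  0.46  0.16]
(0.081, False) 20.93 [ 0.5269 -0.033   0.0813] [-2.8  0.2  4.2] 0.0458 55.0
   tq [0.01 0.49 0.12]
(0.079, False) 21.18 [ 0.5268 -0.0332  0.0789] [-1.5 -0.1  2.5] 0.0457 55.0
   tq [0.08 0.37 0.16]
(0.077, False) 21.43 [ 0.5268 -0.0338  0.0761] [-0.3 -0.7 -5.9] 0.0458 55.0
   tq [-0.2  -0.16  0.1 ]
(0.075, False) 21.68 [ 0.5266 -0.034   0.0728] [  5.8  -1.5 -23.6] 0.0457 55.0
   tq [-0.37 -1.33  0.14]
(0.073, False) 21.93 [ 0.5267 -0.0337  0.0716] [  4.1  -1.7 -25.1] 0.0459 55.0
   tq [-0.37 -1.41  0.16]
```

Run:
```python
from h import *
from plant import *
x,y=.5268,-.0333
for z in (.0712,.070,.069,.068):
    h=line_to((x,y,z),R(84.8),rate=.02,contact_N=30); s((z,h))
    if get_obs()['ft_force'][2]>8: break
gripper_to(.056); s('open'); o=get_obs()['eef_pos']
line_to((x,y,.15),R(84.8),rate=.12)
goto((.45,.12,.2),R(120)); s('clear')
for n in ("side","top"):
    c=camera(n)
    for t in ("jig_plate","nest","lock_knob_grip"): print(n,t,[(np.round(d['position'],4).tolist(),round(d['p'],2)) for d in landmark_of(n,t)[:2]])
    W=cloud(c)
    print("fin",rect(W,.48,.58,0,.06,.095,.122)); print("blk",rect(W,.48,.58,-.07,0,.08,.1));print("slab",rect(W,.47,.58,-.12,.06,.046,.064))
    r=(slice(140,255),slice(220,380)) if n=="top" else (slice(185,275),slice(240,360))
    cv2.imwrite(f"pics/{n}3.png",cv2.resize(c['color'][r][:,:,::-1],None,fx=5,fy=5,interpolation=cv2.INTER_CUBIC))
```

```text
(0.0712, False) 22.18 [ 0.5266 -0.0337  0.0713] [  2.9  -2.6 -16. ] 0.046 55.0
(0.07, False) 22.43 [ 0.5267 -0.0336  0.071 ] [-0.2 -3.3 -3.2] 0.0454 55.0
(0.069, False) 22.68 [ 0.5267 -0.0337  0.0708] [-3.6 -3.9  5.3] 0.0457 55.0
(0.068, False) 22.93 [ 0.5267 -0.0337  0.0707] [-4.6 -5.4 11.5] 0.0459 55.0
open 23.37 [ 0.5271 -0.0327  0.0681] [ 0.3 -0.9 -0.2] 0.056 0.0
clear 24.94 [0.4506 0.1181 0.1992] [ 1.6 -0.3  0.3] 0.056 0.0
side jig_plate [([0.5249, -0.0301, 0.0334], 0.66)]
side nest [([0.5338, -0.0248, 0.0381], 0.69)]
side lock_knob_grip [([0.4309, -0.017, 0.061], 0.53)]
fin (20, [0.5319, 0.0305, 0.1013], [0.5101, 0.0009, 0.0951], [0.5406, 0.0423, 0.1115], [524.6, 20.5, 48.6, 11.2, 57.8])
blk (77, [0.5251, -0.0312, 0.0884], [0.5036, -0.0603, 0.0802], [0.5507, -0.0007, 0.0965], [528.7, -30.4, 54.9, 49.8, 81.7])
slab (285, [0.5174, -0.0041, 0.0564], [0.4831, -0.1192, 0.0463], [0.5744, 0.0596, 0.064], [526.2, -29.1, 179.0, 84.2, 84.3])
top jig_plate [([0.5296, -0.0283, 0.0354], 0.79)]
top nest [([0.5263, -0.03, 0.0331], 0.9), ([0.6223, -0.4362, 0.0043], 0.48)]
top lock_knob_grip [([0.4325, -0.0194, 0.0604], 0.5)]
fin (38, [0.5313, 0.0258, 0.1091], [0.5264, 0.0141, 0.0959], [0.5386, 0.0372, 0.116], [532.7, 25.3, 23.7, 11.0, 83.4])
blk (213, [0.527, -0.0341, 0.0879], [0.5014, -0.0623, 0.0802], [0.5509, -0.0061, 0.0996], [526.8, -34.2, 54.0, 47.6, 84.6])
slab (936, [0.5245, -0.0282, 0.0562], [0.4805, -0.1196, 0.046], [0.5733, 0.0594, 0.064], [526.8, -29.3, 180.7, 85.0, 84.2])
```

View pics/top3.png

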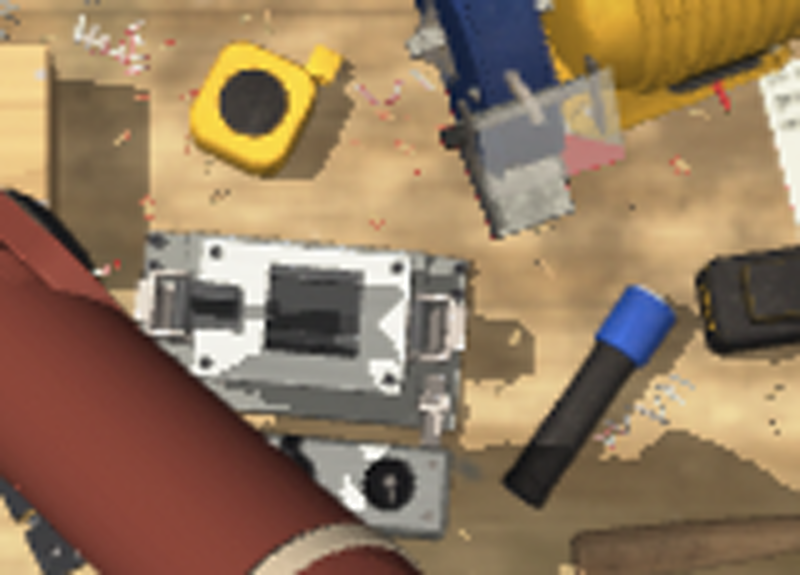

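View pics/side3.png

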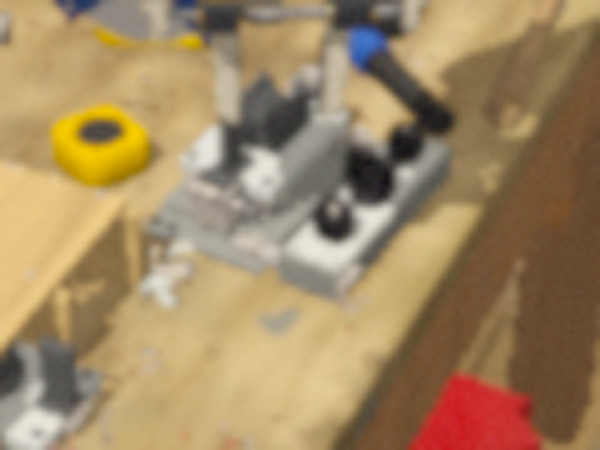

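The top crop shows the plate home: both rollers lie over the strikes at (170, 305) and (435, 325) px. The slab top is at 56 mm against 55.2 mm expected. Next is the lock knob.

Run:
```python
from h import *
from plant import *
p=np.array([.4325,-.0189,.053]); up=p+[0,0,.09]
gripper_to(.03)
goto(up,R(174.8)); s('above')
print(line_to(p,R(174.8),rate=.08,contact_N=6)); s('down')
gripper_to(0,20); s('grip')
for a in list(np.linspace(174.8,84.8,9)[1:])+[81.5]:
    goto(p,R(a)); o=get_obs(); print(round(a,1),round(o['t'],2),o['eef_pos'].round(4),o['ft_force'].round(1),o['torque'].round(2))
```

```text
above 26.89 [ 0.433  -0.0182  0.1433] [-0.1 -0.1 -0.6] 0.0299 0.0
False
down 28.17 [ 0.4328 -0.0188  0.0533] [0.3 0.2 0.7] 0.0299 0.0
grip 28.61 [ 0.4328 -0.018   0.0533] [-1.   2.4  0.4] 0.0117 20.0
163.6 28.88 [ 0.4328 -0.0181  0.0532] [0.2 3.  1.8] [ 0.58 -0.12  0.  ]
152.3 29.16 [ 0.4327 -0.0182  0.0532] [-0.2  3.3  3.2] [ 0.68 -0.02 -0.07]
141.0 29.43 [ 0.4327 -0.0183  0.0532] [-1.4  3.7  4.6] [ 0.73 -0.03 -0.01]
129.8 29.7 [ 0.4326 -0.0184  0.0532] [-0.6  3.8  5.3] [ 0.83  0.08 -0.08]
118.6 29.97 [ 0.4326 -0.0185  0.0532] [-0.9  3.2  6.5] [ 0.86  0.12 -0.02]
107.3 30.23 [ 0.4325 -0.0185  0.0532] [-1.1  3.9  7.4] [ 0.91  0.15 -0.04]
96.0 30.48 [ 0.4324 -0.0185  0.0532] [-2.   4.8  8.1] [ 0.94  0.18 -0.05]
84.8 30.74 [ 0.4324 -0.0185  0.0532] [-1.1  3.8  8.1] [ 0.94  0.2  -0.05]
81.5 30.99 [ 0.4323 -0.0186  0.0532] [-1.5  3.3  8.8] [0.84 0.25 0.36]
```

The moment about z rose to 0.36 N·m at the end, so the knob is at its stop. Releasing, backing off and checking.

Run:
```python
from h import *
from plant import *
goto((.4325,-.0185,.0532),R(84.8)) 
gripper_to(.026); s('open')
line_to((.4325,-.0185,.16),R(84.8),rate=.1)
goto((.38,-.32,.30),R(130)); s('clear')
c=camera("top");W=cloud(c)
print("lock",rect(W,.39,.475,-.055,.02,.061,.085)); print("slab",rect(W,.47,.58,-.12,.06,.046,.064)[:2]);print("catches",rect(W,.48,.58,-.14,-.09,.05,.08)[1:2],rect(W,.48,.58,.04,.09,.05,.08)[1:2])
cv2.imwrite("pics/t4.png",cv2.resize(c['color'][140:265,80:340,::-1],None,fx=3,fy=3,interpolation=cv2.INTER_CUBIC))
```

```text
open 31.73 [ 0.4323 -0.0189  0.053 ] [ 0.1  0.4 -0.8] 0.0259 0.0
clear 34.28 [ 0.3803 -0.3188  0.2995] [ 0.3 -0.4 -0.6] 0.0259 0.0
lock (61, [0.4321, -0.0185, 0.07], [0.4258, -0.0384, 0.0631], [0.4383, 0.0028, 0.0759], [432.5, -17.9, 41.5, 12.1, 85.5])
slab (933, [0.5243, -0.0279, 0.0563])
catches ([0.5219, -0.1046, 0.0613],) ([0.5345, 0.0546, 0.0613],)
```

View pics/t4.png

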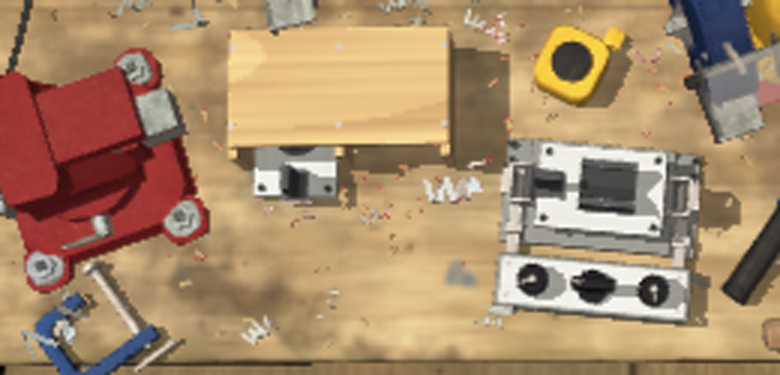

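The bar lies along the row and the plate is home. My small turn-back before releasing may have backed the knob off a degree or two, so I'll regrip it, push it to the stop and release there.

Run:
```python
from h import *
from plant import *
p=np.array([.4323,-.0186,.053])
gripper_to(.03)
goto(p+[0,0,.1],R(84.8)); print(line_to(p,R(84.8),rate=.08,contact_N=6)); gripper_to(0,25); s('grip')
for a in (83,81,79):
    goto(p,R(a)); print(a,get_obs()['torque'].round(2))
gripper_to(.03); s('open')
line_to(p+[0,0,.1],R(79),rate=.1)
goto((.38,-.32,.30),R(130)); s('clear')
c=camera("top");W=cloud(c)
print("lock",rect(W,.39,.475,-.055,.02,.061,.085)); print("slab",rect(W,.47,.58,-.12,.06,.046,.064)[:2])
job_done()
```

```text
False
grip 37.88 [ 0.4323 -0.0186  0.0532] [-1.7 -0.3  2.6] 0.0116 25.0
83 [-0.11  0.11  0.28]
81 [-0.23  0.13  0.51]
79 [-0.2   0.17  0.63]
open 39.17 [ 0.4323 -0.0186  0.0529] [ 0.  -0.4  0.9] 0.0301 0.0
clear 41.73 [ 0.3802 -0.3189  0.2995] [-0.5  0.8 -0.6] 0.0299 0.0
lock (62, [0.432, -0.0185, 0.0704], [0.4258, -0.0382, 0.0611], [0.4384, 0.0028, 0.078], [432.5, -17.8, 41.2, 12.0, 87.4])
slab (935, [0.5243, -0.028, 0.0564])
the job is handed in; nothing more can be done
```

The V-block plate is seated home on the three-ball base with its fin to the left, both catches are over the strikes, and the lock knob is turned clockwise to its stop; I handed the job in at about 42 s.

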